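# Reverse the ratchet and tighten the shelf's rail clamp

### The job

The ratchet spanner sitting on the grey rail clamp is still set to loosen. Flip its red direction lever across to the tighten side, swing the blue handle about 35 degrees anticlockwise (seen from above) to feel that it now free-wheels that way, then swing it clockwise so that it drives the nut, until the white pointer on the nut's collar stands in the green band, and let go. Leave the empty glass jar standing.

Things in the scene. Friction and masses are not known exactly. Their poses are not given: they have to be found in the camera images.
- grip (a point): Middle of the ratchet's blue handle, where to pinch it from above: a level bar 24 mm wide, 22 mm high, its underside 29 mm above the shelf, free below and beside. The vertical bolt axis lies 140 mm from here towards the steel head; the handle ends 82 mm beyond. Site x: along the handle away from the bolt; z up. Free-wheeling takes 2 to 4 N here, driving the nut 6 to 7 N.
- ratchet (a joint): Swing of the ratchet handle about the bolt axis in rad, growing anticlockwise seen from above, at most 1.1 either way; it stays where it is left. Starts at -0.05 to 0.2. When free-wheeling it clicks over a tooth every 22.5 degrees.
- pin (a point): Middle of the red upright thumb pin of the direction lever, on top of the ratchet's steel head: round, 12 mm diameter, its top 10 mm above this point, the lever arm 12 mm and the head's top 18 mm below. It swings about a vertical pivot on the handle's centre line, 30 mm from the bolt axis towards the handle; the pin stands 32 mm from that pivot, on the handle's side.
- lever (a joint): Swing of the red lever relative to the handle in rad, growing clockwise from above: 0 = pin over the handle's centre line, -0.55 = loosen stop (drives anticlockwise), 0.55 = tighten stop (drives clockwise, free-wheels anticlockwise); set right above 0.3. Stays where left. Moving the pin takes 2 to 3 N; over about 5 N against the stop swings the whole ratchet.
- nut (a joint): Turn of the nut and its dark collar (92 mm across, under the head) in rad, growing clockwise from above (tightening). Its white pointer sticks out on the chrome rail's side. Starts at 0 to 0.25; the green band on the clamp spans 0.6 to 1.0, middle 0.8. Only the ratchet turns it; after a change of swing the handle runs free for up to 0.4 rad until a tooth catches.
- jar_mid (a point): Centre of the empty glass jar, 72 mm across and 100 mm tall, standing upright; z axis up. A bystander.
Things that resemble listed ones, but are neither listed nor needed, are in the scene too. What is shaped like the part that bears jar_mid but purple is not meant.

How it is judged:
By the outcome, as a careful person would: the job done as asked, in the order asked, and still so for the second after the job is handed in, with the robot touching nothing.
It also fails if it takes over 53 s, if anything falls off the work surface, if the arm or the gripper's body presses on something with over 40 N, if the wrist force passes 120 N, or if a joint passes its speed limit or range.

### The arm

A 6-joint arm with a two-finger parallel gripper is mounted at the origin on the work surface. World frame = base frame: x ahead of the robot, y to its left, z up, the work surface at z = 0. Lengths are in mm, angles in rad, forces in N, time in s.
With the tool pointing down it reaches from about 325 to 750 mm from the base axis. Payload 7.6 kg.
Tool frame: the origin (TCP) lies at the very end of the fingers, on their centre line; the grasp point (between the pads) lies 19 mm behind it (robot.hold_point_z is the distance from the TCP to the grasp point, in mm); x points along the fingers, y is the direction in which the jaws open and shut, and the axes are right-handed (so a half turn about x gives the same grasp; the last joint's range is limited). The gripper opens to 85 mm and grips with 20 to 120 N. Pads are 22 mm wide; open, the fingers measure 114 mm over their backs; the gripper's body (76 mm by 85 mm) begins 54 mm behind the grasp point. The pads swing forward as they close: fully open they stand 13 mm farther back than shut.
Start: joints at [1.183, 0.052, 1.401, -0, 1.689, -0.07], TCP at [164.035, 498.737, 231.323] pointing down, gripper open.
Joint ranges: [-2.9, 2.9], [-0.91, 2.17], [0.12, 2.37], [-1.06, 4.2], [0.26, 2.73], [-2.93, 2.93]. Speed limits (rad/s): [2.57, 2.57, 3.01, 3.14, 3.14, 3.14].

### API

Orientations are given as [roll, pitch, yaw] about the fixed x, y, z axes, in that order (R = Rz(yaw) Ry(pitch) Rx(roll)).
In Python, from cell import robot gives the robot as it stands. The module is installed in compiled form; this text tells all that it offers.
- The arm moves only by the shell command python3 -m inch 'ROWS' [FORCE]. ROWS is text: rows parted by semicolons, each of 7 numbers parted by spaces: the turn, a rotation vector about the tool's x, y, z in degrees, then the shift along the tool's x, y, z in m, then the finger opening in m, from 0 to 0.0854. A call has 1 to 20 rows; each row is the pose to reach, as a shift and turn from the pose commanded when the call began, along the tool's axes at that moment; what a row does not reach only later rows make up. A row lasts 1/8 s, in which the tool goes at most 62.5 mm and 10.7 degrees, less where a joint would pass 70% of its speed; a pose out of reach is approached as far as the arm can. A call with a gripper value outside its range is refused whole. The fingers move at their own pace and stop on an object; FORCE is the grip in N (left out, the last holds). Time passes only in rows, so rows that repeat a pose let the fingers close. It gives the time, the measured TCP pose, the force and the opening at its end, in the units of the state.
- robot.state(): the state, without advancing time (a new reading comes with each control period).
- robot.grab_frame(name): name is "scene" or "side" or "wrist"; returns (picture, depth): 420x560x3 uint8, red, green, blue; 420x560 float32, mm along the optical axis (not along the pixel's ray), 0 where there is no reading.
- robot.camera_model(name): a dict with "fovy" (degrees; the focal length in pixels is half the picture's height over the tangent of half this angle, whatever the lens; pixels are square), "cx", "cy" (the principal point, pixels), "position" and "rotation" of the camera in the world. Camera axes: x right, y up, looking along -z (the intrinsics and any distortion apply to the point x, -y, -z); pixel columns grow to the right and rows downward; lengths in mm; the calibration is good to about 2 mm. A picture is of the moment at which its call begins: read the wrist's pose just before it. camera_model takes no time and is no camera call; for the wrist camera it gives the pose at the moment of the call.
- robot.hand_in(): hands the job in, once; it reports no verdict.
The state is a dict: "t": time; "joint_pos": joint angles; "dq": joint speeds; "effort": joint torques, N m; "tool_pos": TCP position; "orientation": TCP orientation; "ft_force": force on the tool from outside, world axes, zero at the start; "torque": the same for the moment, N m; "opening": opening from 0.0 (shut) to 1.0 (fully open).
Only numpy, scipy, OpenCV 4.12 (cv2) and the standard library are available. Lean on these libraries where they do the work, as an engineer would, in place of code of your own. Each camera call takes 0.05 s, during which the arm holds its last target. There are 200 camera calls.

## Working session

There is one attempt and no reset: what is moved stays moved. The work goes in short steps, Python scripts to look and compute and a shell command to move; the robot and the scene stay as the last step left them, time stands still between calls to the robot, and variables do not carry over. Pictures are saved under pics/ and viewed, about 8 in all and at most 12, crops included, and the job is handed in when it is done.

```bash
mkdir -p pics
cat > h.py <<'E'
from cell import robot
import numpy as np, cv2
def grab(n,fn=None):
    m=robot.camera_model(n); p,d=robot.grab_frame(n)
    if fn: cv2.imwrite('pics/'+fn,p[:,:,::-1])
    return p,d,m
def P(m,u,v,d):
    f=210/np.tan(np.radians(m['fovy'])/2)
    c=np.array([(u-m['cx'])/f*d,-(v-m['cy'])/f*d,-d])
    return np.array(m['position'])+np.array(m['rotation']).reshape(3,3)@c
def plane(m,u,v,z):
    o=np.array(m['position']);r=P(m,u,v,1.)-o
    return o+r*(z-o[2])/r[2]
E
python3 - <<'E'
from h import *
a,d,m=grab('scene','s1.png');print(m)
b,d2,m2=grab('side','d1.png');print(m2)
print(robot.state())
np.savez('f1.npz',a=a,d=d,b=b,d2=d2)
E
```

```text
{'fovy': 49.63726833088568, 'cx': 283.0699494069219, 'cy': 208.9357595359253, 'position': array([1025.43459658, -535.94628609, 1108.40592655]), 'rotation': array([ 0.54965261, -0.01265438,  0.76476952])}
{'fovy': 50.47859044537202, 'cx': 277.5791763453296, 'cy': 218.10679687881165, 'position': array([  13.81516017, -687.73658786, 1030.5649452 ]), 'rotation': array([ 0.73166328,  0.01847487, -0.76439675])}
{'t': 0.1, 'joint_pos': array([ 1.18266972e+00,  5.27875066e-02,  1.40162681e+00, -5.38197740e-05,
        1.68861903e+00, -7.02718607e-02]), 'dq': array([-0.00076772, -0.00174967, -0.00136927, -0.00091286, -0.00156507,
        0.00050457]), 'effort': array([ 1.24054623e-03, -3.82582104e+01, -3.60984778e+01,  2.66813481e-05,
        4.76388261e-03,  3.64099390e-05]), 'tool_pos': array([163.95181242, 498.45299632, 230.54764774]), 'orientation': array([-1.60398103,  1.56935464, -1.92184206]), 'ft_force': array([0.10587019, 1.3114825 , 0.23936322]), 'torque': array([-0.00888622, -0.03724964, -0.00191907]), 'opening': 1.0008805969269305}
```

View pics/s1.png

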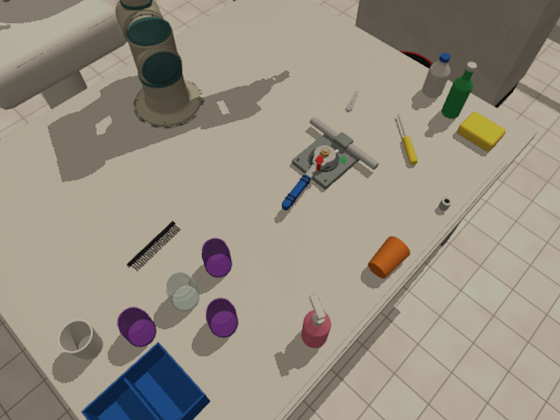

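View pics/d1.png

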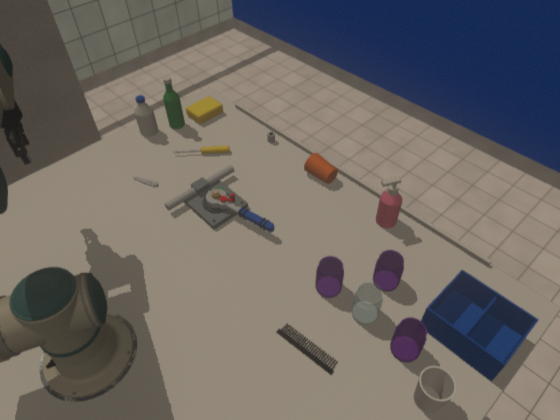

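The scene view shows the ratchet on the clamp: blue handle at about (297,192), red lever at (320,162), steel head at (325,157). The possible jars are the clear one at (182,292), the white cup at (78,340) and the purple tumblers, all far from the ratchet. Other red or blue items are the soap bottle (316,325), the blue tray (145,395) and the blue bottle cap (445,58). The side view agrees, with the handle at (257,218) and red at (228,198).

```bash
cat >> h.py <<'E'
from scipy.spatial.transform import Rotation
def fix(m):
    m=dict(m); r=np.array(m['rotation'])
    if r.size==3: m['rotation']=Rotation.from_euler('xyz',r).as_matrix()
    return m
_g=grab
def grab(n,fn=None):
    p,d,m=_g(n,fn); return p,d,fix(m)
def cloud(d,m,mask):
    v,u=np.nonzero(mask&(d>0)); D=d[v,u]
    f=210/np.tan(np.radians(m['fovy'])/2)
    c=np.stack([(u-m['cx'])/f*D,-(v-m['cy'])/f*D,-D],1)
    return np.array(m['position'])+c@m['rotation'].T
def masks(p):
    h=cv2.cvtColor(p,cv2.COLOR_RGB2HSV); H,S,V=[h[:,:,i].astype(int) for i in range(3)]
    return dict(blue=(H>100)&(H<125)&(S>140)&(V>50), red=((H<6)|(H>174))&(S>170)&(V>90), green=(H>55)&(H<85)&(S>90)&(V>60))
E
python3 - <<'E'
from h import *
z=np.load('f1.npz')
for n,a,d,roi in(('scene','a','d',(270,110,390,220)),('side','b','d2',(160,150,285,240))):
    m=fix(robot.camera_model(n)); M=masks(z[a]); box=np.zeros((420,560),bool); x0,y0,x1,y1=roi; box[y0:y1,x0:x1]=1
    print(n)
    for k in M:
        mk=M[k]&box; c=cloud(z[d],m,mk)
        if len(c)==0: print(k,0);continue
        v,u=np.nonzero(mk)
        print(k,mk.sum(),(u.mean(),v.mean()),np.median(c,0).round(),c.min(0).round(),c.max(0).round())
        if k=='blue':
            w=np.array([plane(m,i,j,45) for i,j in zip(u,v)])[:,:2]
            e=np.linalg.svd(w-w.mean(0),full_matrices=False)[2][0]; t=(w-w.mean(0))@e
            print(' axis',e,'ends',w.mean(0)+e*t.min(),w.mean(0)+e*t.max())
        if k=='red': print(' at z66',plane(m,u.mean(),v.mean(),66))
    big=cv2.resize(z[a][y0:y1,x0:x1],None,fx=5,fy=5,interpolation=cv2.INTER_CUBIC)
    cv2.imwrite(f'pics/c_{n}.png',big[:,:,::-1])
    print('table',P(m,300,250,z[d][250,300]))
E
```

```text
scene
blue 278 (np.float64(294.91007194244605), np.float64(192.4388489208633)) [573.   4.  51.] [549. -52.  31.] [589.  68.  56.]
 axis [-0.19029766  0.98172644] ends [582.16221838 -55.64146808] [557.4132641   72.03588822]
red 46 (np.float64(319.19565217391306), np.float64(159.7826086956522)) [548. 133.  58.] [536. 105.  52.] [570. 148.  82.]
 at z66 [552.23932961 126.89520228  66.        ]
green 29 (np.float64(342.41379310344826), np.float64(159.41379310344828)) [581. 205.  22.] [571. 196.  18.] [592. 214.  25.]
table [689.72853155 -99.71632214   3.1564386 ]
side
blue 0
red 12 (np.float64(223.16666666666666), np.float64(198.16666666666666)) [544. 134.  56.] [536. 128.  53.] [550. 138.  59.]
 at z66 [539.31020549 125.25821338  66.        ]
green 0
table [ 601.17189744 -142.29448511   -1.12013876]
```

View pics/c_scene.png

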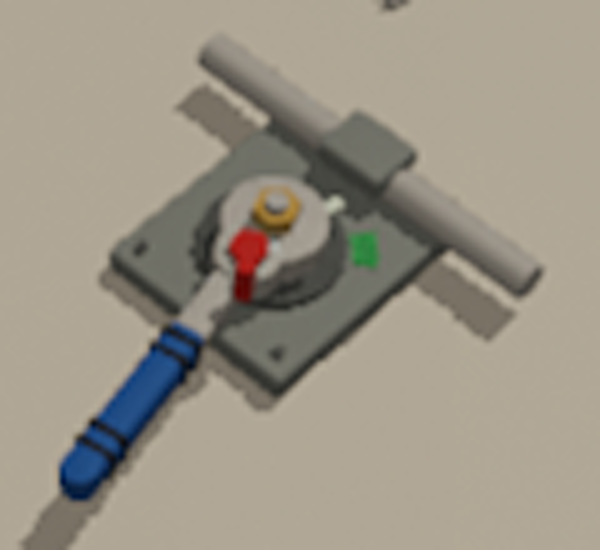

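The crop confirms the choice: the blue handle, steel head with brass nut, and red lever with its pin on the right (loosen) side of the handle. The white pointer (335,205) is short of the green band (365,250). Next I work out the move to a close look.

```bash
cat >> h.py <<'E'
def tool():
    s=robot.state(); return np.array(s['tool_pos']),Rotation.from_euler('xyz',s['orientation']).as_matrix()
def togo(target,yv=None):
    p,R=tool(); sh=R.T@(np.array(target,float)-p)
    rv=None
    if yv is not None:
        y=np.array([yv[0],yv[1],0.]);y/=np.linalg.norm(y)
        if y@R[:,1]<0:y=-y
        x=np.array([0,0,-1.]); T=np.stack([x,y,np.cross(x,y)],1)
        rv=np.degrees(Rotation.from_matrix(R.T@T).as_rotvec()).round(2)
    print('turn',rv,'shift m',(sh/1000).round(4))
E
python3 - <<'E'
from h import *
p,R=tool(); print(R.round(3)); togo((560,70,260),(.98,.19)); togo((560,70,260),(.98,.19))
m=fix(robot.camera_model('wrist')); print(R.T@(np.array(m['position'])-p), m['fovy'], R.T@-m['rotation'][:,2])
E
```

```text
[[-0.     0.313  0.95 ]
 [-0.001  0.95  -0.313]
 [-1.    -0.001 -0.   ]]
turn [6.082e+01 4.000e-02 8.000e-02] shift m [-0.0291 -0.2833  0.5101]
turn [6.082e+01 4.000e-02 8.000e-02] shift m [-0.0291 -0.2833  0.5101]
[-143.41083811   -0.75568721  -70.10907488] 67.78215045912768 [ 0.9606865  -0.00134043  0.27763221]
```

```bash
python3 -m inch '6 0 0 -0.003 -0.028 0.051 0.04; 12 0 0 -0.006 -0.057 0.102 0.04; 18 0 0 -0.009 -0.085 0.153 0.04; 24 0 0 -0.012 -0.113 0.204 0.04; 30 0 0 -0.015 -0.142 0.255 0.04; 37 0 0 -0.018 -0.170 0.306 0.04; 43 0 0 -0.021 -0.198 0.357 0.04; 49 0 0 -0.024 -0.226 0.408 0.04; 55 0 0 -0.027 -0.255 0.459 0.04; 60.8 0 0 -0.029 -0.283 0.510 0.04; 60.8 0 0 -0.029 -0.283 0.510 0.04; 60.8 0 0 -0.029 -0.283 0.510 0.04'
python3 - <<'E'
from h import *
a,d,m=grab('wrist','w1.png'); np.savez('w1.npz',a=a,d=d,R=m['rotation'],pos=m['position'])
M=masks(a)
for k in M:
    c=cloud(d,m,M[k]); v,u=np.nonzero(M[k])
    if len(c): print(k,len(u),u.mean(),v.mean(),np.median(c,0).round(1),c.min(0).round(),c.max(0).round())
E
```

```text
t: 1.6
tool_pos: [559.8, 70.7, 259.8]
orientation: [-2.032, 1.57, 2.873]
ft_force: [0.4, -0.5, 0.2]
opening: 0.47
blue 1323 273.7142857142857 225.13983371126227 [566.3  13.7  51.8] [546. -51.  48.] [586.  72.  55.]
red 589 278.4550084889643 124.14940577249575 [549.1 131.   57.6] [533. 105.  50.] [568. 147.  81.]
green 346 318.3208092485549 59.786127167630056 [580.1 204.7  21.9] [567. 191.  20.] [594. 219.  25.]
```

View pics/w1.png

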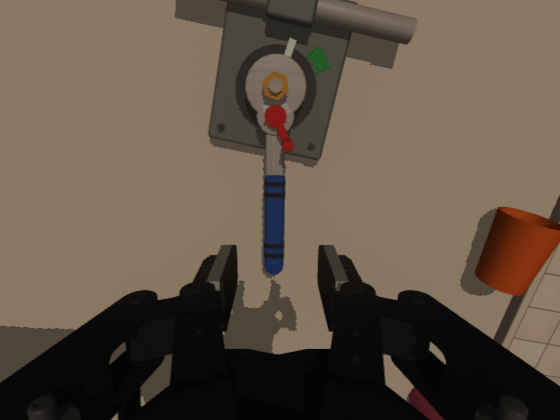

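The close view shows the bolt at (276,86), lever pivot disc at (275,117), pin top at (288,146), handle end at (274,272), pointer at (290,47) and band at (319,60). This confirms the lever is on the loosen side.

Run:
```python
from h import *
z=np.load('w1.npz');a,d=z['a'],z['d'];m=fix(robot.camera_model('wrist'));m['rotation']=z['R'];m['position']=z['pos']
M=masks(a); c=cloud(d,m,M['red']); t=c[c[:,2]>72]; print('pin top',len(t),t.mean(0),t.min(0),t.max(0), 'lever z',np.percentile(c[:,2],[10,50,90]))
for n,u,v in(('bolt',276,86),('head',255,80),('pivot',275,117),('band',319,60),('collar',311,85),('ptr',290,47)): print(n,P(m,u,v,np.median(d[v-1:v+2,u-1:u+2])).round(1))
b=cloud(d,m,M['blue']); b=b[(b[:,1]<80)&(b[:,2]>49)][:,:2]; e=np.linalg.svd(b-b.mean(0),full_matrices=False)[2][0]
if e[1]>0:e=-e
tt=(b-b.mean(0))@e; end=b.mean(0)+e*tt.max(); print('u',e,'end',end,'bolt est',end-222*e,'grip',end-82*e,'pivot',end-192*e)
```

```text
pin top 97 [562.59812101 110.15673296  79.27632962] [557.38387441 104.72144153  77.24555791] [567.97198417 115.97528163  80.79472813] lever z [56.44622867 57.55303208 79.09370861]
bolt [539.8 165.1  67.3]
head [516.7 168.   51.3]
pivot [544.4 135.3  57.7]
band [580.9 204.6  22.3]
collar [577.5 176.8  26.6]
ptr [546.4 210.4  27.4]
u [ 0.1747385  -0.98461488] end [577.50689905 -50.22646286] bolt est [538.71495171 168.35803984] grip [563.17834192  30.51195706] pivot [543.95710676 138.81959353]
```

Run:
```python
from h import *
togo((562.7,109.8,62),(.985,.173))
```

```text
turn [ 1.11 -0.03  0.02] shift m [ 0.1982  0.0106 -0.0371]
```

```bash
python3 -m inch '1.1 0 0 0.02 0.0106 -0.037 0.03; 1.1 0 0 0.07 0.0106 -0.037 0.03; 1.1 0 0 0.12 0.0106 -0.037 0.03; 1.1 0 0 0.16 0.0106 -0.037 0.03; 1.1 0 0 0.185 0.0106 -0.037 0.03; 1.1 0 0 0.198 0.0106 -0.037 0.03; 1.1 0 0 0.198 0.0106 -0.037 0.03; 1.1 0 0 0.198 0.0106 -0.037 0.03' 20
python3 - <<'E'
from h import *
a,d,m=grab('wrist','w2.png')
M=masks(a)
c=cloud(d,m,M['red']&(d>0));t=c[(c[:,2]>72)&(c[:,2]<84)]; print(len(t),t.mean(0) if len(t) else '')
E
```

```text
t: 2.65
tool_pos: [564.1, 109.3, 63.9]
orientation: [1.569, 1.568, 0.171]
ft_force: [0.1, 0.5, 0.0]
opening: 0.35
456 [562.59312976 110.76276482  79.27198653]
```

View pics/w2.png

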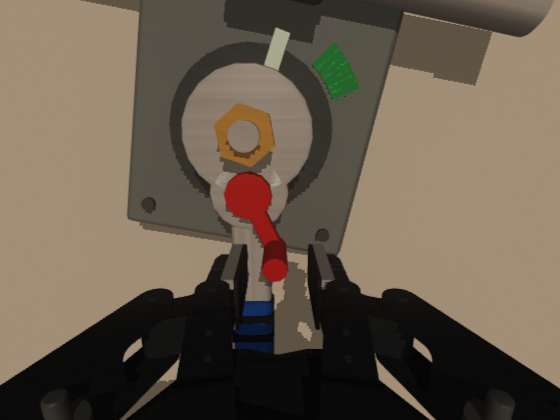

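The pin (top at 275,265) stands between the open pads. Now I sweep it towards the tighten side.

```bash
python3 -m inch '0 0 0 0 -0.006 0 0.03; 0 0 0 0 -0.012 0 0.03; 0 0 0 0 -0.018 0 0.03; 0 0 0 0 -0.023 0 0.03; 0 0 0 0 -0.028 0 0.03; 0 0 0 0 -0.032 0 0.03; 0 0 0 0 -0.035 0 0.03; 0 0 0 0 -0.037 0 0.03; 0 0 0 0 -0.037 0 0.03'
python3 - <<'E'
from h import *
a,d,m=grab('wrist','w3.png')
M=masks(a)
c=cloud(d,m,M['red']&(d>0));t=c[(c[:,2]>72)&(c[:,2]<84)]; print(len(t),t.mean(0) if len(t) else '')
q=t.mean(0)[:2]-np.array([544.9,136]); print(np.linalg.norm(q), np.degrees(np.arctan2(q[1],q[0]))+80.1)
print(robot.state()['ft_force'])
cv2.imwrite('pics/w3c.png',cv2.resize(a[:,:,::-1],(400,300)))
E
```

```text
t: 3.82
tool_pos: [526.7, 102.7, 62.1]
orientation: [-1.908, 1.57, 2.977]
ft_force: [0.5, 1.3, 0.2]
opening: 0.35
435 [534.7012672  106.23146014  79.31375414]
31.467127545562473 -28.811513384102938
[-0.41799627  0.4601237   0.45864698]
```

View pics/w3.png

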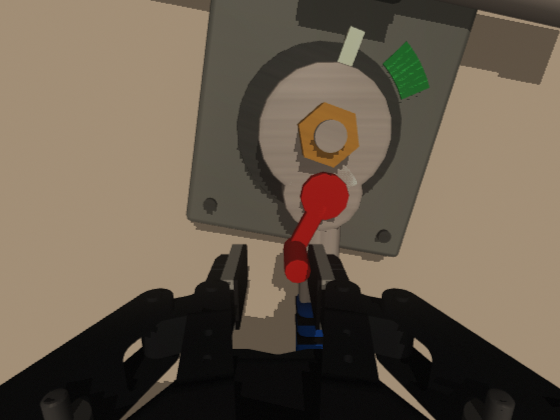

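The lever now stands at about 0.50 rad on the tighten side, with the pin top at (297,272). Next I back off, rise, and re-measure the handle.

```bash
python3 -m inch '0 0 0 0 0.005 0 0.03; 0 0 0 -0.02 0.008 0 0.035; 0 0 0 -0.06 0.015 0.01 0.05; 0 0 0 -0.09 0.02 0.04 0.055; 0 0 0 -0.09 0.024 0.07 0.055; 0 0 0 -0.09 0.024 0.08 0.055; 0 0 0 -0.09 0.024 0.08 0.055'
python3 - <<'E'
from h import *
a,d,m=grab('scene','s2.png'); M=masks(a); box=np.zeros((420,560),bool); box[110:220,270:390]=1
print((M['blue']&box).sum())
a,d,m=grab('wrist'); M=masks(a); b=cloud(d,m,M['blue']&(d>0)); print(len(b)); b=b[(b[:,2]>48)&(b[:,2]<56)][:,:2]
e=np.linalg.svd(b-b.mean(0),full_matrices=False)[2][0]; print(e,b.mean(0),b.min(0),b.max(0))
q=b.mean(0)-[539.7,165.5]; print(np.degrees(np.arctan2(q[1],q[0])))
togo((563.9,27.6,24),(.985,.173))
E
```

```text
t: 4.75
tool_pos: [564.0, 27.7, 151.4]
orientation: [-1.893, 1.569, 2.991]
ft_force: [-0.1, 0.7, 0.3]
opening: 0.642
278
2935
[ 0.17533858 -0.98450819] [566.35514643  13.56188627] [546.36434014 -50.66839857] [586.83425258  72.80690472]
-80.04961586083827
turn [-0.04 -0.04  0.07] shift m [ 0.1276 -0.      0.0011]
```

```bash
python3 -m inch '0 0 0 0.045 0 0.001 0.055; 0 0 0 0.09 0 0.001 0.055; 0 0 0 0.115 0 0.001 0.055; 0 0 0 0.127 0 0.001 0.055; 0 0 0 0.127 0 0.001 0.055; 0 0 0 0.127 0 0.001 0.02; 0 0 0 0.127 0 0.001 0.02; 0 0 0 0.127 0 0.001 0.02; 0 0 0 0.127 0 0.001 0.02; 0 0 0 0.127 0 0.001 0.02' 30
python3 - <<'E'
from h import *
p,R=tool(); print(p)
b=np.array([539.7,165.5]); r=p[:2]-b; print(np.linalg.norm(r),np.degrees(np.arctan2(r[1],r[0])))
for deg in range(-66,41,6):
    a=np.radians(deg); c,s=np.cos(a),np.sin(a); n=b+np.array([[c,-s],[s,c]])@r
    sh=R.T@np.array([*(n-p[:2]),0]); Rz=Rotation.from_euler('z',a).as_matrix(); rv=np.degrees(Rotation.from_matrix(R.T@Rz@R).as_rotvec())
    print(deg,rv.round(1),(sh/1000).round(4),n.round(0))
E
```

```text
t: 6.1
tool_pos: [565.3, 26.9, 26.8]
orientation: [1.423, 1.569, 0.026]
ft_force: [-1.9, 0.3, 5.2]
opening: 0.27
[565.31817887  26.92070925  26.8439136 ]
140.9273249329927 -79.5263736246729
-66 [66.  -0.1 -0. ] [-0.0003 -0.1295 -0.0824] [424.  86.]
-60 [60.  -0.1 -0. ] [-0.0003 -0.1227 -0.0693] [432.  74.]
-54 [54.  -0.1 -0. ] [-0.0003 -0.1146 -0.057 ] [443.  63.]
-48 [48.  -0.1 -0. ] [-0.0003 -0.1052 -0.0456] [454.  54.]
-42 [42.  -0.1 -0. ] [-0.0002 -0.0946 -0.0353] [466.  45.]
-36 [36.  -0.1 -0. ] [-0.0002 -0.0831 -0.0261] [479.  38.]
-30 [30.  -0.1 -0. ] [-0.0002 -0.0706 -0.0182] [493.  33.]
-24 [24.  -0.1 -0. ] [-0.0001 -0.0574 -0.0116] [507.  28.]
-18 [18. -0. -0.] [-0.0001 -0.0436 -0.0065] [521.  26.]
-12 [12. -0. -0.] [-0.0001 -0.0293 -0.0028] [536.  25.]
-6 [ 6. -0. -0.] [-0.     -0.0147 -0.0006] [551.  25.]
0 [0. 0. 0.] [ 0.  0. -0.] [565.  27.]
6 [-6.  0.  0.] [ 0.      0.0147 -0.0009] [580.  30.]
12 [-12.   0.   0.] [ 0.0001  0.0293 -0.0034] [594.  35.]
18 [-18.   0.   0.] [ 0.0001  0.0435 -0.0073] [607.  42.]
24 [-24.    0.1   0. ] [ 0.0001  0.0572 -0.0127] [619.  49.]
30 [-30.    0.1   0. ] [ 0.0002  0.0703 -0.0196] [631.  58.]
36 [-36.    0.1   0. ] [ 0.0002  0.0826 -0.0277] [642.  68.]
```

Gripped at an opening of 23 mm. Now the anticlockwise swing of 36°.

```bash
python3 -m inch '-3 0 0 0 0.0074 -0.0003 0.02; -6 0 0 0 0.0147 -0.0009 0.02; -9 0 0 0 0.022 -0.002 0.02; -12 0 0 0 0.0293 -0.0034 0.02; -15 0 0 0 0.0365 -0.0052 0.02; -18 0 0 0 0.0435 -0.0073 0.02; -21 0 0 0 0.0505 -0.0099 0.02; -24 0 0 0 0.0572 -0.0127 0.02; -27 0 0 0 0.0639 -0.016 0.02; -30 0 0 0 0.0703 -0.0196 0.02; -33 0 0 0 0.0766 -0.0235 0.02; -36 0 0 0 0.0826 -0.0277 0.02; -36 0 0 0 0.0826 -0.0277 0.02; -36 0 0 0 0.0826 -0.0277 0.02'
python3 - <<'E'
from h import *
s=robot.state();print(s['ft_force'],s['tool_pos'],s['opening'])
p,R=tool(); r=p[:2]-[539.7,165.5]; print(np.linalg.norm(r),np.degrees(np.arctan2(r[1],r[0])), np.degrees(np.arctan2(R[1,2],R[0,2])))
a,d,m=grab('wrist','w4.png')
a,d,m=grab('scene'); cv2.imwrite('pics/s3.png',cv2.resize(a[100:230,250:410],(800,650),interpolation=cv2.INTER_CUBIC)[:600,:,::-1])
E
```

```text
t: 7.85
tool_pos: [642.2, 68.7, 26.9]
orientation: [0.985, 1.568, 0.215]
ft_force: [0.8, 2.1, 6.0]
opening: 0.277
[0.79398129 2.11884063 6.02632409] [642.17218557  68.66758795  26.89446047] 0.2770205656407982
140.98604483794216 -43.37911911119044 -44.137917373397784
```

View pics/w4.png

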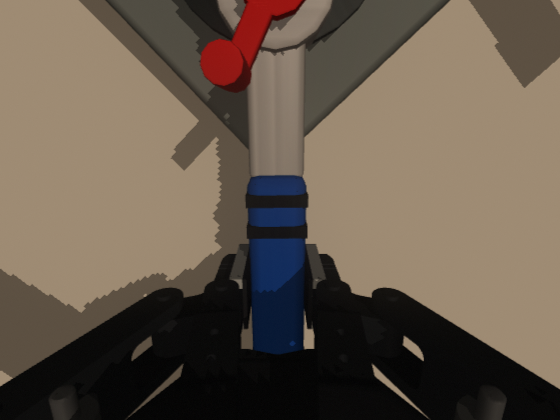

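The handle is held firmly, has swung 36°, and the lever is still on the tighten side (pin at 222,63). Now the rows for the clockwise swing and a pointer reading.

```bash
cat >> h.py <<'E'
B=np.array([539.7,165.5])
def arc(degs):
    p,R=tool(); r=p[:2]-B
    for deg in degs:
        a=np.radians(deg); c,s=np.cos(a),np.sin(a); n=B+np.array([[c,-s],[s,c]])@r
        print(-deg,'0 0',(R.T@np.array([*(n-p[:2]),0])/1000).round(4)[1:])
def ptr(fn=None):
    a,d,m=grab('scene'); h=cv2.cvtColor(a,cv2.COLOR_RGB2HSV).astype(int)
    g=np.mean([plane(m,i,j,21)[:2] for j,i in zip(*np.nonzero(masks(a)['green']))  if 330<i<360 and 140<j<180],0)
    w=[]
    for j in range(130,185):
        for i in range(300,370):
            if h[j,i,2]>190 or (h[j,i,1]<50 and h[j,i,2]>165):
                q=plane(m,i,j,27)[:2]; 
                if 44<np.linalg.norm(q-B)<62: w.append(q)
    f=lambda q:np.degrees(np.arctan2(*(q-B)[::-1]))
    print('band',f(g),np.linalg.norm(g-B),'ptr n',len(w),f(np.mean(w,0)) if w else '', [ (int(f(q)),int(np.linalg.norm(q-B))) for q in w])
    if fn: cv2.imwrite('pics/'+fn,cv2.resize(a[120:200,290:390],(800,640),interpolation=cv2.INTER_CUBIC)[:600,:,::-1])
E
python3 - <<'E'
from h import *
ptr('s4.png'); arc(range(-3,-64,-3)); print(robot.state()['joint_pos'])
E
```

```text
band nan nan ptr n 0  []
3 0 0 [-0.0074 -0.0001]
6 0 0 [-0.0147 -0.0006]
9 0 0 [-0.0221 -0.0014]
12 0 0 [-0.0293 -0.0027]
15 0 0 [-0.0365 -0.0043]
18 0 0 [-0.0437 -0.0063]
21 0 0 [-0.0506 -0.0087]
24 0 0 [-0.0575 -0.0114]
27 0 0 [-0.0642 -0.0145]
30 0 0 [-0.0707 -0.018 ]
33 0 0 [-0.0771 -0.0217]
36 0 0 [-0.0832 -0.0258]
39 0 0 [-0.0891 -0.0303]
42 0 0 [-0.0948 -0.035 ]
45 0 0 [-0.1002 -0.04  ]
48 0 0 [-0.1054 -0.0453]
51 0 0 [-0.1102 -0.0508]
54 0 0 [-0.1148 -0.0566]
57 0 0 [-0.1191 -0.0626]
60 0 0 [-0.123  -0.0689]
63 0 0 [-0.1266 -0.0753]
[ 4.90609178e-02  5.31781700e-01  1.24036060e+00  5.86987994e-04
  1.36622455e+00 -7.51339753e-01]
  return _methods._mean(a, axis=axis, dtype=dtype,
  ret = ret.dtype.type(ret / rcount)
```

View pics/s4.png

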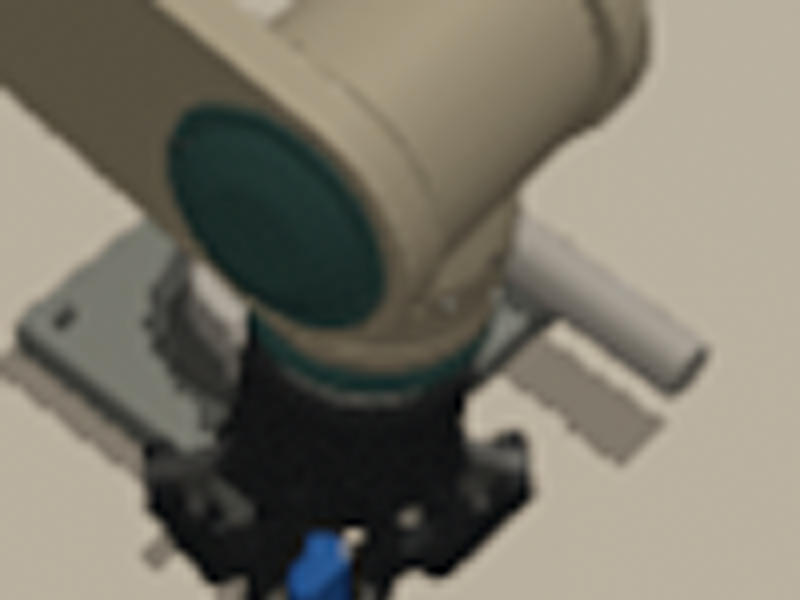

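The arm hides the pointer from the scene camera. I'll swing 48° clockwise, which puts the nut near or in the band whatever the play, then lift and look.

```bash
python3 -m inch '3 0 0 0 -0.0074 -0.0001 0.02; 6 0 0 0 -0.0147 -0.0006 0.02; 9 0 0 0 -0.0221 -0.0014 0.02; 12 0 0 0 -0.0293 -0.0027 0.02; 15 0 0 0 -0.0365 -0.0043 0.02; 18 0 0 0 -0.0437 -0.0063 0.02; 21 0 0 0 -0.0506 -0.0087 0.02; 24 0 0 0 -0.0575 -0.0114 0.02; 27 0 0 0 -0.0642 -0.0145 0.02; 30 0 0 0 -0.0707 -0.018 0.02; 33 0 0 0 -0.0771 -0.0217 0.02; 36 0 0 0 -0.0832 -0.0258 0.02; 39 0 0 0 -0.0891 -0.0303 0.02; 42 0 0 0 -0.0948 -0.035 0.02; 45 0 0 0 -0.1002 -0.04 0.02; 48 0 0 0 -0.1054 -0.0453 0.02; 48 0 0 0 -0.1054 -0.0453 0.02; 48 0 0 0 -0.1054 -0.0453 0.02'
python3 - <<'E'
from h import *
s=robot.state();print(s['ft_force'])
p,R=tool(); r=p[:2]-B; print(np.linalg.norm(r),np.degrees(np.arctan2(r[1],r[0])))
E
python3 -m inch '0 0 0 0 0 0 0.05; 0 0 0 0 0 0 0.05; 0 0 0 0 0 0 0.05; 0 0 0 -0.03 0 0 0.055; 0 0 0 -0.08 0 0 0.055; 0 0 0 -0.13 0 0 0.055; 0 0 0 -0.16 0 0 0.055; 0 0 0 -0.16 0 0 0.055'
python3 - <<'E'
from h import *
a,d,m=grab('wrist','w5.png')
def ang(q): return np.degrees(np.arctan2(q[1]-B[1],q[0]-B[0]))
M=masks(a); g=cloud(d,m,M['green']); g=g[np.linalg.norm(g[:,:2]-B,axis=1)<75]; A=[ang(q) for q in g]; print('band',np.percentile(A,[2,50,98]))
b=cloud(d,m,M['blue']);print('handle',ang(b.mean(0)))
E
```

```text
t: 10.25
tool_pos: [535.4, 24.5, 26.8]
orientation: [2.077, 1.57, 0.469]
ft_force: [-4.4, 1.8, 10.3]
opening: 0.278
[-4.36805382  1.84115766 10.25372682]
141.06997215124227 -91.73699879026056
t: 11.25
tool_pos: [536.5, 24.1, 188.0]
orientation: [1.597, 1.565, -0.011]
ft_force: [0.4, 1.0, -0.3]
opening: 0.647Traceback (most recent call last):
  File "<stdin>", line 4, in <module>
    return _quantile_unchecked(
        a, q, axis, out, overwrite_input, method, keepdims, weights)
    return _ureduce(a,
                    func=_quantile_ureduce_func,
    ...<5 lines>...
                    overwrite_input=overwrite_input,
                    method=method)
    r = func(a, **kwargs)
    result = _quantile(arr,
                       quantiles=q,
    ...<2 lines>...
                       out=out,
                       weights=wgt)
    slices_having_nans = np.isnan(arr[-1, ...])
                                  ~~~^^^^^^^^^
IndexError: index -1 is out of bounds for axis 0 with size 0
```

View pics/w5.png

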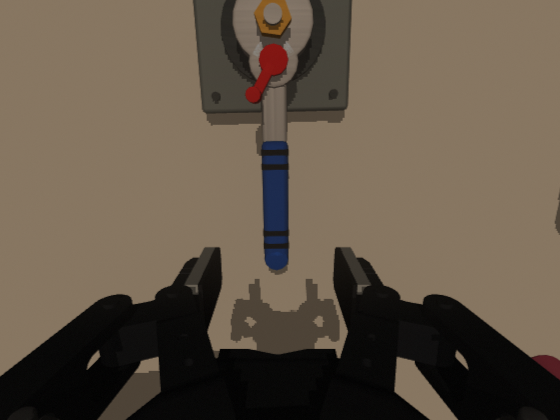

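The lever (pin at 253,95) and handle are in view, but the pointer is out of frame above. I'll move 90 mm towards the bolt.

```bash
python3 -m inch '0 0 0 0 0 -0.03 0.055; 0 0 0 0 0 -0.06 0.055; 0 0 0 0 0 -0.09 0.055; 0 0 0 0 0 -0.09 0.055'
python3 - <<'E'
from h import *
a,d,m=grab('wrist','w6.png')
def ang(q): return np.degrees(np.arctan2(q[1]-B[1],q[0]-B[0]))
M=masks(a); g=cloud(d,m,M['green']); g=g[np.linalg.norm(g[:,:2]-B,axis=1)<75]; A=[ang(q) for q in g]; print('band',len(g),np.percentile(A,[2,50,98]) if len(g) else '')
b=cloud(d,m,M['blue']);print('handle',ang(b.mean(0)))
togo((535.4,24.5,24))
E
```

```text
t: 11.8
tool_pos: [537.7, 115.5, 182.9]
orientation: [-1.468, 1.567, -3.073]
ft_force: [0.0, 0.4, 0.0]
opening: 0.644
band 505 [31.91740563 44.19507708 56.11573532]
handle -91.78134514852745
turn None shift m [0.1593 0.0013 0.0898]
```

View pics/w6.png

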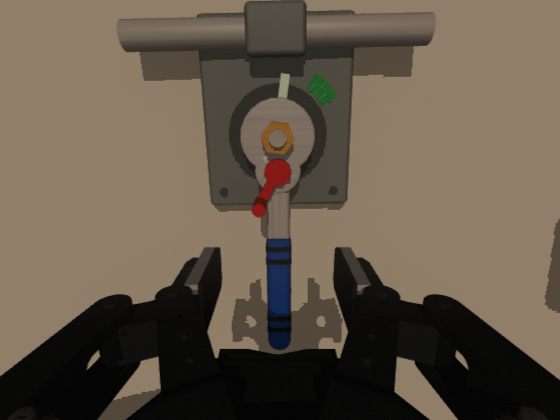

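Run:
```python
from h import *
a,d,m=grab('wrist')
def ang(q): return np.degrees(np.arctan2(q[1]-B[1],q[0]-B[0])).round(1)
def an(a,d,m,n):
    h=cv2.cvtColor(a,cv2.COLOR_RGB2HSV).astype(int); w=[]
    v,u=np.nonzero((h[:,:,2]>150)&(h[:,:,1]<60)&(d>0))
    for j,i in zip(v,u):
        q=P(m,i,j,d[j,i])
        if 46<np.linalg.norm(q[:2]-B)<62 and 22<q[2]<34: w.append(q)
    w=np.array(w); print(n,len(w)); 
    if len(w): print('  ptr',w.mean(0),ang(w.mean(0)))
    M=masks(a); g=cloud(d,m,M['green']); g=g[np.linalg.norm(g[:,:2]-B,axis=1)<75]; print('  band',[ang(q) for q in [g.mean(0)]])
    c=cloud(d,m,M['red']);t=c[(c[:,2]>72)&(c[:,2]<84)].mean(0); print('  pin',t, 'blue',ang(cloud(d,m,M['blue']).mean(0)))
    r=c[(c[:,2]<61)]; print('  redlow',r.mean(0))
an(a,d,m,'now')
z=np.load('w1.npz');m=dict(m);m['rotation']=z['R'];m['position']=z['pos'];an(z['a'],z['d'],m,'w1')
```

```text
now 0
  band [np.float64(44.2)]
  pin [521.64689146 109.02162913  79.44405868] blue -91.7
  redlow [535.76079971 132.30513208  57.34413418]
w1 0
  band [np.float64(44.1)]
  pin [562.59812101 110.15673296  79.27632962] blue -80.1
  redlow [546.67237013 132.66418536  57.33564089]
```

Run:
```python
from h import *
a,d,m=grab('wrist'); print(a[85,284],a[78,285])
def an(a,d,m,cx,cy,n):
    s=a.astype(int); ref=s[cy,cx]; w=[]
    for j in range(cy-25,cy+26):
        for i in range(cx-25,cx+26):
            if 0<=j and abs(s[j,i]-ref).sum()<40 and d[j,i]>0:
                q=P(m,i,j,d[j,i]); 
                if 42<np.linalg.norm(q[:2]-B)<75: w.append(q)
    w=np.array(w); q=w.mean(0); print(n,ref,len(w),q,np.degrees(np.arctan2(q[1]-B[1],q[0]-B[0])))
an(a,d,m,284,85,'now')
z=np.load('w1.npz');m=dict(m);m['rotation']=z['R'];m['position']=z['pos'];an(z['a'],z['d'],m,290,47,'w1')
```

```text
[147 148 123] [147 148 123]
now [147 148 123] 108 [546.65096365 212.91791517  27.76833592] 81.66044239033305
w1 [141 142 120] 74 [546.70862204 212.85278062  27.56763846] 81.58085106864036
```

The pointer has not moved (81.7° against 81.6° before), while the handle has swung to -91.7° and the lever reads 0.54. So no tooth has caught yet. I'll regrip and drive on slowly, watching the force.

```bash
python3 -m inch '0 0 0 0 0.0013 0.04 0.055; 0 0 0 0.02 0.0013 0.08 0.055; 0 0 0 0.07 0.0013 0.0898 0.055; 0 0 0 0.12 0.0013 0.0898 0.055; 0 0 0 0.15 0.0013 0.0898 0.055; 0 0 0 0.157 0.0013 0.0898 0.055; 0 0 0 0.157 0.0013 0.0898 0.02; 0 0 0 0.157 0.0013 0.0898 0.02; 0 0 0 0.157 0.0013 0.0898 0.02; 0 0 0 0.157 0.0013 0.0898 0.02; 0 0 0 0.157 0.0013 0.0898 0.02' 30
python3 - <<'E'
from h import *
p,R=tool(); r=p[:2]-B; print(np.linalg.norm(r),np.degrees(np.arctan2(r[1],r[0]))); arc([-2,-4,-6,-8,-10,-12])
E
```

```text
t: 13.32
tool_pos: [537.4, 24.0, 30.1]
orientation: [1.296, 1.568, -0.311]
ft_force: [-3.0, -2.5, 6.1]
opening: 0.274
141.47576839406673 -90.9418587166022
2 0 0 [-0.0049  0.    ]
4 0 0 [-0.0099 -0.0001]
6 0 0 [-0.0148 -0.0005]
8 0 0 [-0.0197 -0.001 ]
10 0 0 [-0.0246 -0.0017]
12 0 0 [-0.0295 -0.0025]
```

```bash
python3 -m inch '1 0 0 0 -0.0025 0 0.02; 2 0 0 0 -0.0049 0 0.02; 3 0 0 0 -0.0074 0 0.02; 4 0 0 0 -0.0099 -0.0001 0.02'; python3 -m inch '1 0 0 0 -0.0025 0 0.02; 2 0 0 0 -0.0049 0 0.02; 3 0 0 0 -0.0074 0 0.02; 4 0 0 0 -0.0099 -0.0001 0.02';python3 -m inch '1 0 0 0 -0.0025 0 0.02; 2 0 0 0 -0.0049 0 0.02; 3 0 0 0 -0.0074 0 0.02; 4 0 0 0 -0.0099 -0.0001 0.02'
python3 - <<'E'
from h import *
a,d,m=grab('side'); cv2.imwrite('pics/d2.png',cv2.resize(a[150:240,150:280],(780,540),interpolation=cv2.INTER_CUBIC)[:,:,::-1])
E
```

```text
t: 13.82
tool_pos: [527.7, 24.5, 30.1]
orientation: [1.405, 1.568, -0.272]
ft_force: [-1.8, -1.8, 5.5]
opening: 0.276
t: 14.32
tool_pos: [518.0, 25.6, 30.1]
orientation: [1.471, 1.567, -0.276]
ft_force: [-0.5, -2.9, 5.3]
opening: 0.278
t: 14.82
tool_pos: [508.5, 27.3, 30.1]
orientation: [1.529, 1.567, -0.288]
ft_force: [0.5, -2.5, 5.6]
opening: 0.275
```

View pics/d2.png

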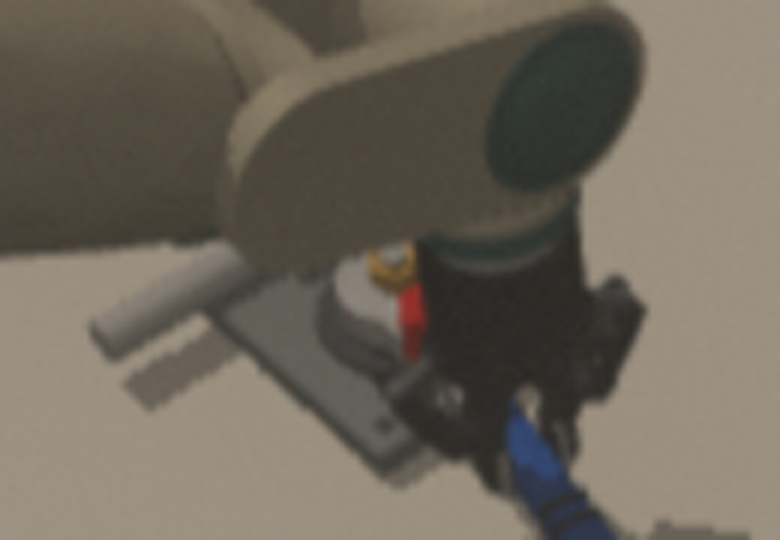

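The view shows the grip holding and the red lever still on the far side, with the pointer hidden. I'll go on slowly for another 12°.

```bash
for k in 1; do :; done; python3 -m inch '1 0 0 0 -0.0025 0 0.02; 2 0 0 0 -0.0049 0 0.02; 3 0 0 0 -0.0074 0 0.02; 4 0 0 0 -0.0099 -0.0001 0.02; 5 0 0 0 -0.0123 -0.0003 0.02; 6 0 0 0 -0.0148 -0.0005 0.02'; python3 -m inch '1 0 0 0 -0.0025 0 0.02; 2 0 0 0 -0.0049 0 0.02; 3 0 0 0 -0.0074 0 0.02; 4 0 0 0 -0.0099 -0.0001 0.02; 5 0 0 0 -0.0123 -0.0003 0.02; 6 0 0 0 -0.0148 -0.0005 0.02'
python3 - <<'E'
from h import *
p,R=tool(); r=p[:2]-B; print(np.linalg.norm(r),np.degrees(np.arctan2(r[1],r[0])),'tool z',np.degrees(np.arctan2(R[1,2],R[0,2]))); 
f=np.array(robot.state()['ft_force']); print('tool-frame force',R.T@f)
E
```

```text
t: 15.62
tool_pos: [494.1, 31.3, 30.1]
orientation: [1.523, 1.567, -0.399]
ft_force: [-1.5, -4.2, 7.2]
opening: 0.278
t: 16.38
tool_pos: [480.3, 36.7, 30.1]
orientation: [1.497, 1.567, -0.529]
ft_force: [-1.7, -5.9, 8.8]
opening: 0.273
141.86467195804164 -114.77465375195685 tool z -116.09799610937756
tool-frame force [-8.76429522  1.12329824  6.00174236]
```

```bash
cat >> h.py <<'E'
def look():
    a,d,m=grab('wrist'); M=masks(a)
    f=lambda q:np.degrees(np.arctan2(q[1]-B[1],q[0]-B[0])).round(1)
    c=cloud(d,m,d>0); v,u=np.nonzero(d>0); s=a[v,u].astype(int)
    k=(abs(s-[147,148,123]).sum(1)<45)&(s[:,0]-s[:,2]>12)&(abs(np.linalg.norm(c[:,:2]-B,axis=1)-50)<9)&(abs(c[:,2]-28)<4)
    print('ptr',k.sum(),[f(c[k].mean(0)), *np.percentile([f(q) for q in c[k]],[5,95])] if k.any() else '')
    g=cloud(d,m,M['green']); g=g[np.linalg.norm(g[:,:2]-B,axis=1)<75] if len(g) else g; print('band',f(g.mean(0)) if len(g) else '')
    b=cloud(d,m,M['blue']); b=b[(abs(b[:,2]-51)<5)]; h=f(b.mean(0)); hp=np.radians(h); pv=B+30*np.array([np.cos(hp),np.sin(hp)])
    c=cloud(d,m,M['red']);t=c[(c[:,2]>72)&(c[:,2]<84)].mean(0)[:2]-pv
    print('handle',h,'lever',np.radians(h)-np.arctan2(t[1],t[0]),np.linalg.norm(t))
    return a
E
python3 -m inch '0 0 0 0 0 0 0.05; 0 0 0 0 0 0 0.05; 0 0 0 0 0 0 0.055; 0 0 0 -0.03 0 0 0.055; 0 0 0 -0.08 0 -0.02 0.055; 0 0 0 -0.13 0 -0.06 0.055; 0 0 0 -0.15 0 -0.09 0.055; 0 0 0 -0.15 0 -0.09 0.055'
python3 - <<'E'
from h import *
a=look(); cv2.imwrite('pics/w7.png',a[:,:,::-1])
E
```

```text
t: 17.38
tool_pos: [519.9, 119.9, 180.1]
orientation: [2.305, 1.567, 0.281]
ft_force: [0.0, -0.9, -1.0]
opening: 0.641
ptr 123 [np.float64(67.9), np.float64(63.6), np.float64(71.8)]
band 44.1
handle -114.2 lever 0.5408627923357863 31.859972852949074
```

The tooth has caught: the pointer went from 81.6° to 67.9°, with the band middle at 44.1° and the lever at 0.54. I need about 24° more, so I regrip.

Run:
```python
from h import *
a=np.radians(-114.2); q=B+140.5*np.array([np.cos(a),np.sin(a)]); togo((*q,25),(-np.sin(a),np.cos(a)))
```

```text
turn [-1.83 -0.01 -0.01] shift m [0.1532 0.0026 0.0893]
```

```bash
python3 -m inch '-1.8 0 0 0 0.0026 0.04 0.055; -1.8 0 0 0.02 0.0026 0.08 0.055; -1.8 0 0 0.07 0.0026 0.0893 0.055; -1.8 0 0 0.12 0.0026 0.0893 0.055; -1.8 0 0 0.148 0.0026 0.0893 0.055; -1.8 0 0 0.152 0.0026 0.0893 0.055; -1.8 0 0 0.152 0.0026 0.0893 0.02; -1.8 0 0 0.152 0.0026 0.0893 0.02; -1.8 0 0 0.152 0.0026 0.0893 0.02; -1.8 0 0 0.152 0.0026 0.0893 0.02; -1.8 0 0 0.152 0.0026 0.0893 0.02' 30
python3 - <<'E'
from h import *
p,R=tool(); r=p[:2]-B; print(np.linalg.norm(r),np.degrees(np.arctan2(r[1],r[0])),'tool z',np.degrees(np.arctan2(R[1,2],R[0,2]))); arc(range(-2,-27,-2)); print(robot.state()['joint_pos'])
E
```

```text
t: 18.8
tool_pos: [482.8, 36.6, 27.8]
orientation: [1.726, 1.568, -0.268]
ft_force: [-1.2, -2.9, 6.1]
opening: 0.272
140.8900115757315 -113.8258016882306 tool z -114.28615787607399
2 0 0 [-0.0049 -0.    ]
4 0 0 [-0.0098 -0.0003]
6 0 0 [-0.0147 -0.0007]
8 0 0 [-0.0196 -0.0012]
10 0 0 [-0.0245 -0.0019]
12 0 0 [-0.0293 -0.0028]
14 0 0 [-0.0341 -0.0039]
16 0 0 [-0.0389 -0.0051]
18 0 0 [-0.0436 -0.0065]
20 0 0 [-0.0483 -0.0081]
22 0 0 [-0.0529 -0.0098]
24 0 0 [-0.0574 -0.0117]
26 0 0 [-0.0619 -0.0138]
[-1.60317989e-04  1.13276710e-01  1.75922027e+00 -7.69074115e-04
  1.26642488e+00  4.23943194e-01]
```

Now 24° clockwise, then release, lift and look.

```bash
python3 -m inch '2 0 0 0 -0.0049 0 0.02; 4 0 0 0 -0.0098 -0.0003 0.02; 6 0 0 0 -0.0147 -0.0007 0.02; 8 0 0 0 -0.0196 -0.0012 0.02; 10 0 0 0 -0.0245 -0.0019 0.02; 12 0 0 0 -0.0293 -0.0028 0.02; 14 0 0 0 -0.0341 -0.0039 0.02; 16 0 0 0 -0.0389 -0.0051 0.02; 18 0 0 0 -0.0436 -0.0065 0.02; 20 0 0 0 -0.0483 -0.0081 0.02; 22 0 0 0 -0.0529 -0.0098 0.02; 24 0 0 0 -0.0574 -0.0117 0.02; 24 0 0 0 -0.0574 -0.0117 0.02; 24 0 0 0 -0.0574 -0.0117 0.02'
python3 -m inch '0 0 0 0 0 0 0.05; 0 0 0 0 0 0 0.05; 0 0 0 0 0 0 0.055; 0 0 0 -0.03 0 0 0.055; 0 0 0 -0.08 0 -0.02 0.055; 0 0 0 -0.13 0 -0.06 0.055; 0 0 0 -0.15 0 -0.09 0.055; 0 0 0 -0.15 0 -0.09 0.055'
python3 - <<'E'
from h import *
a=look(); cv2.imwrite('pics/w8.png',a[:,:,::-1])
E
```

```text
t: 20.55
tool_pos: [434.5, 70.8, 27.7]
orientation: [1.178, 1.57, -1.236]
ft_force: [-6.5, -4.1, 11.5]
opening: 0.272
t: 21.55
tool_pos: [503.0, 132.3, 177.9]
orientation: [2.691, 1.567, 0.278]
ft_force: [0.1, -0.1, -0.5]
opening: 0.647
ptr 120 [np.float64(44.9), np.float64(41.2), np.float64(48.805)]
band 44.0
handle -136.5 lever 0.5643533941115835 32.178357668856634
```

View pics/w8.png

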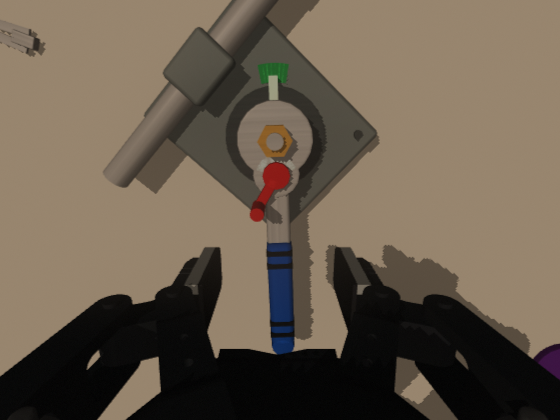

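The pointer (273,88) points straight into the green band (273,72), the lever is on the tighten side, and the gripper is clear. Handing in.

```bash
python3 -c "
from h import *
print(robot.state()['ft_force']); robot.hand_in()"
```

```text
[-0.41161885 -0.95771107  0.00305835]
the job is handed in; nothing more can be done
```

The job is done and handed in at about 21.6 s of the 53 s allowed; no verdict came back.

- **Lever:** I swept the pin across with the open fingers. It last read about 0.56 rad on the tighten side (0.3 or more is needed).
- **Free-wheel swing:** I pinched the handle and swung it 36° anticlockwise.
- **Drive:** I swung it clockwise in three parts, letting go twice to look, and the handle ended at -136.5°.
- **Last look:** The pointer stands at 44.9° and the band's middle at 44.0°, so the nut is at about 0.78 rad, well inside the green band. The gripper is open and clear, with no load beyond sensor noise.
- **Jar:** The arm never went near it. I did not look at it again at the end.

**Disagreement:** The tooth caught much later than described. The nut had not moved after the first 48° of clockwise swing, and only caught about 57° in, against the stated maximum of 0.4 rad (23°). I don't know why, though that first part was the fastest. After it caught, the nut followed the handle degree for degree.

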